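# Re-index the swing stop beside the work board

## Task

Bring the bench's swing stop over to the work board. Pull up the plunger's T-bar and twist it about a quarter turn so that it stays up by itself when you let go; then swing the arm by its wooden post round to its other stop, until it points straight away from the plunger and its wooden pad stands beside the board; last, twist the T-bar back in line with its slot so that the plunger drops fully home and locks the arm. Do not shift the board.

Things in the scene. Friction and masses are not known exactly. Their poses are not given: they have to be found in the camera images.
- swing_stop: Grey iron base fixed to the table, 150 x 78 mm. Origin: on the table, on the arm's vertical pivot. x points from pivot to plunger, y left of that, z up. Plunger housing at x = 55 mm, y = 0; on it two steel cheeks 32 mm long, tops 67 mm above the table, with a slot between them along x. Only T-bar and post are higher. Things beside it (board, chisel, dowel) are under 50 mm.
- bar_grip (a point): Grip point of the plunger's dark steel T-bar, on the plunger's vertical axis. The bar: upright flat block 46 mm long, 14 thick, from 20 mm below this point to 14 above. Site x lies along its length, y across. Locked: 88 mm above the table, bar along the base's x, the blade under it down in the slot. Raised, twisted and let go: the blade rests on the cheeks, point at 105 mm.
- plunger (a joint): Lift of the plunger with its T-bar, m: 0 fully home and locked, 0.022 its upper stop. A spring pulls it down (5 N at 0, 8 N at the top). From 0.017 up the blade clears the slot and the bar turns, either way, up to 92 degrees; from 35 degrees on it stays up by itself. Turned back to within 5 degrees of the slot it drops; fully home only if the arm is at a notch.
- post_grip (a point): Grip point, 75 mm up, of the round wooden post (19 mm thick, top at 95 mm) on the flat steel arm, 130 mm from the pivot. In the base's frame it starts near x = -92, y = +92 mm; wanted x = -130, y = 0. The arm swings level between stops 2 degrees beyond these two notches, with 0.3 N once unlocked, and stays where left; within 7 degrees the dropping plunger draws it into the notch.
- work_board: Plain wooden board, loose on the table, 206 x 177 x 32 mm; origin at the centre of its underside, x along the long side. It lies beside the arm's wanted place: there the wooden pad on the arm ends about 20 mm from its edge. A small eraser lies on it.

How it is judged (in metres and radians):
On the way, in this order (a step that is already met when the one before it is completed fails the run):
1. the T-bar has been raised, twisted and let go, and stays up, with the arm still where it was (z of bar_grip in the frame of swing_stop above 0.1 m and angle between the x axis of bar_grip and the x axis of swing_stop, either way round above 0.5 rad and y of post_grip in the frame of swing_stop above 0.08 m and contact force between the fingers and swing_stop below 0.3 N), for 0.2 s.
2. the arm has been swung to its other stop with the plunger still held up (z of bar_grip in the frame of swing_stop above 0.1 m and angle between the x axis of bar_grip and the x axis of swing_stop, either way round above 0.5 rad and y of post_grip in the frame of swing_stop below 0.02 m), for 0.2 s.
At the end, for the whole second after the job is handed in: The arm points straight away from the plunger (post within 12 mm of the base's x axis line, on the -x side), the T-bar is in line with its slot within 10 degrees and down within 4 mm of fully home, and the board lies still where it was (z of bar_grip in the frame of swing_stop below 0.092 m and angle between the x axis of bar_grip and the x axis of swing_stop, either way round below 0.17 rad and y of post_grip in the frame of swing_stop between -0.012 and 0.012 m and linear speed of work_board below 0.02 m/s); the robot touches nothing.
It fails at once if the work board is shifted by more than 20 mm (distance of work_board from where it was at the start of the episode above 0.02 m).
It also fails if it takes over 61 s, if anything falls off the work surface, if the arm or the gripper's body presses on something with over 40 N, if the wrist force passes 120 N, or if a joint passes its speed limit or range.

## Robot

A 6-joint arm with a two-finger parallel gripper is mounted at the origin on a cart in front of the work surface, level with it; the furniture and walls round the work are solid. World frame = base frame: x ahead of the robot, y to its left, z up, the work surface at z = 0. Lengths are in mm, angles in rad, forces in N, time in s.
With the tool pointing down it reaches from about 400 to 925 mm from the base axis. Payload 12.5 kg.
Tool frame: the origin (TCP) lies midway between the tips of the shut fingers; the grasp point (between the pads) lies 19 mm behind it; z points along the fingers, y is the line along which they close (so a half turn about z gives the same grasp; the last joint's range is limited). The gripper opens to 95 mm and grips with 3 to 60 N. Pads are 20 mm wide; open, the fingers measure 119 mm over their backs; the gripper's body (75 mm by 180 mm) begins 59 mm behind the grasp point.
Start: joints at [1.09, 0.491, 1.559, -0, 1.092, -0.106], TCP at [228.789, 581.638, 214.661] pointing down, gripper open.
Joint ranges: [-3.1, 3.1], [-0.84, 2.19], [0.05, 2.79], [-1.13, 4.28], [0.06, 2.93], [-2.69, 2.69]. Speed limits (rad/s): [2.22, 2.22, 2.79, 3.14, 3.14, 3.14].

## Interface

Orientations are given as [roll, pitch, yaw] about the fixed x, y, z axes, in that order (R = Rz(yaw) Ry(pitch) Rx(roll)).
In Python, from cell import * gives the robot as it stands. The module is installed in compiled form; this text tells all that it offers.
- The arm moves only by the tool arm_command, never from a script. Its arguments are lists of equal length, an entry for each row: "delta_pos": the shift along the world's x, y, z in units of 250 mm (1.0 is 250 mm), a list of three; "delta_rot": the turn, a rotation vector about the world's x, y, z in units of 90 degrees (1.0 is 90 degrees), a list of three; "claw": the closure, from 0 (fully open) to 1 (shut). In form: {"delta_pos": [[tx, ty, tz], ...], "delta_rot": [[wx, wy, wz], ...], "claw": [claw, ...]}. A call has exactly 5 rows; each row is the pose to reach, as a shift and turn from the pose commanded when the call began; what a row does not reach only later rows make up. A row lasts 1/12 s, in which the tool goes at most 41.7 mm and 7.16 degrees, less where a joint would pass 70% of its speed; a pose out of reach is approached as far as the arm can. A call with a number of a shift or a turn outside -1 to 1 is refused whole. A call with a gripper value outside its range is refused whole. The fingers move at their own pace and stop on an object; the grip force is fixed at half the most. Time passes only in rows, so rows that repeat a pose let the fingers close, or fill a call up. It gives the time, the measured TCP pose, the force, the opening and the grip force at its end, in the units of the state.
- state(): the state, without advancing time (a new reading comes with each control period).
- read_camera(name): name is "scene" or "side" or "wrist"; returns the picture (384x512x3 uint8, red, green, blue); there is no depth.
- calibration(name): a dict with "camera_matrix" (3x3 intrinsics, pixels), "T" (4x4, takes a point from camera to world coordinates). Camera axes: x right, y down, z forward; pixel columns grow to the right and rows downward; lengths in mm; the calibration is good to about 2 mm. A picture is of the moment at which its call begins: read the wrist's pose just before it. calibration takes no time and is no camera call; for the wrist camera it gives the pose at the moment of the call.
- job_done(): hands the job in; it is judged then, once.
The state is a dict: "t": time; "joints": joint angles; "qvel": joint speeds; "tau": joint torques, N m; "eef_pos": TCP position; "tcp_rot": TCP orientation; "ft_force": force on the tool from outside, world axes, zero at the start; "moment": the same for the moment, N m; "opening": opening from 0.0 (shut) to 1.0 (fully open); "grip_force": force on a finger pad.
Only numpy, scipy, OpenCV 4.12 (cv2) and the standard library are available. Lean on these libraries where they do the work, as an engineer would, in place of code of your own. Each camera call takes 0.05 s, during which the arm holds its last target. There are 200 camera calls.

## Working session

There is one attempt and no reset: what is moved stays moved. The work goes in short steps, Python scripts to look and compute and a tool call to move; the robot and the scene stay as the last step left them, time stands still between calls to the robot, and variables do not carry over. Pictures are saved under pics/ and viewed, at most 10 in all, crops included, and the job is handed in when it is done.

Besides the shell and the picture viewer there is one more tool, called after "Emit:" as name(argument=value, ...) on one line, values as JSON. arm_command: Moves the arm, as the interface text tells. Shifts and turns lie within -1 to 1; 1 stands for 250 mm of shift or 90 degrees of turn. Its arguments: {"type":"object","properties":{"delta_pos":{"type":"array"},"delta_rot":{"type":"array"},"claw":{"type":"array"}},"required":["delta_pos","delta_rot","claw"]}

```bash
mkdir -p pics
python3 - <<'E'
from cell import *
import cv2,numpy as np
s=state();print(s['t'],s['eef_pos'],s['tcp_rot'],s['opening'])
ims=[]
for n in("scene","side","wrist"):
    im=read_camera(n);cv2.imwrite(f'pics/{n}0.png',im[:,:,::-1]);np.savez(f'pics/{n}0.npz',K=calibration(n)['camera_matrix'],T=calibration(n)['T'])
a=cv2.imread('pics/scene0.png');b=cv2.imread('pics/side0.png')
cv2.imwrite('pics/m0.png',cv2.resize(np.hstack([a,b]),(800,300)))
E
```

```text
0.0 [228.6544455  581.39981336 214.05071001] [-3.14043968e+00 -1.19342371e-04  2.76682562e+00] 0.9974636175938874
```

View pics/m0.png

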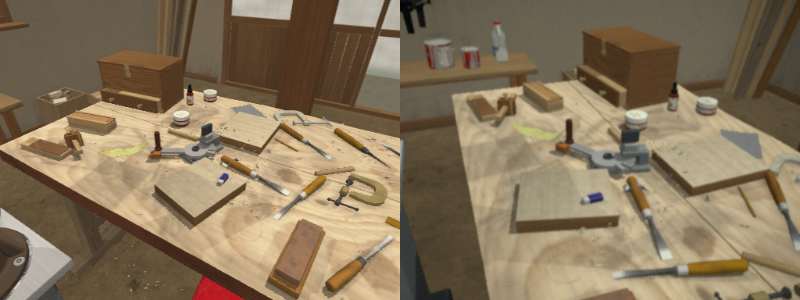

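View pics/wrist0.png

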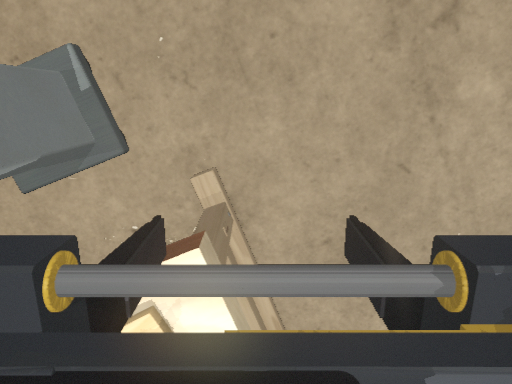

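The swing stop is seen at scene ~(240,185) and side ~(260,190). The T-bar stands at the right end, the red-brown post at the left, and the board is nearer the camera. I'll enlarge both.

Run:
```python
import cv2,numpy as np
a=cv2.imread('pics/scene0.png')[140:220,180:300];b=cv2.imread('pics/side0.png')[140:230,190:325]
cv2.imwrite('pics/ca.png',cv2.resize(a,None,fx=6.5,fy=6.5,interpolation=cv2.INTER_CUBIC))
cv2.imwrite('pics/cb.png',cv2.resize(b,None,fx=5.9,fy=5.9,interpolation=cv2.INTER_CUBIC))
```

```text
(no output)
```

View pics/ca.png

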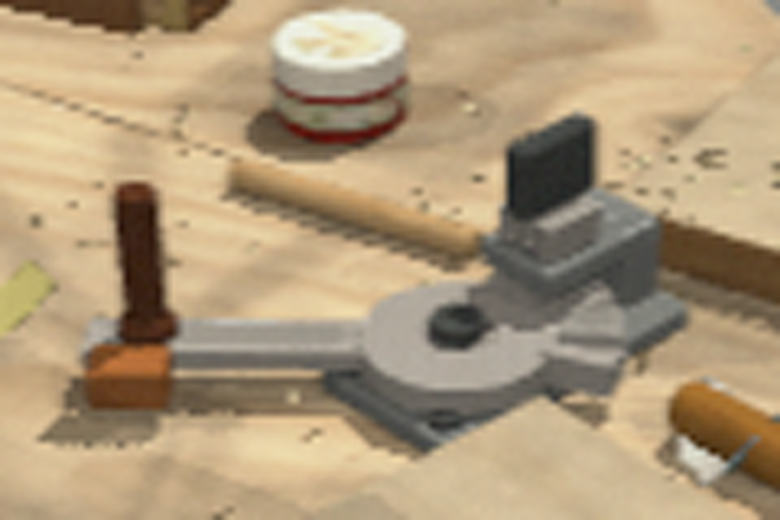

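View pics/cb.png

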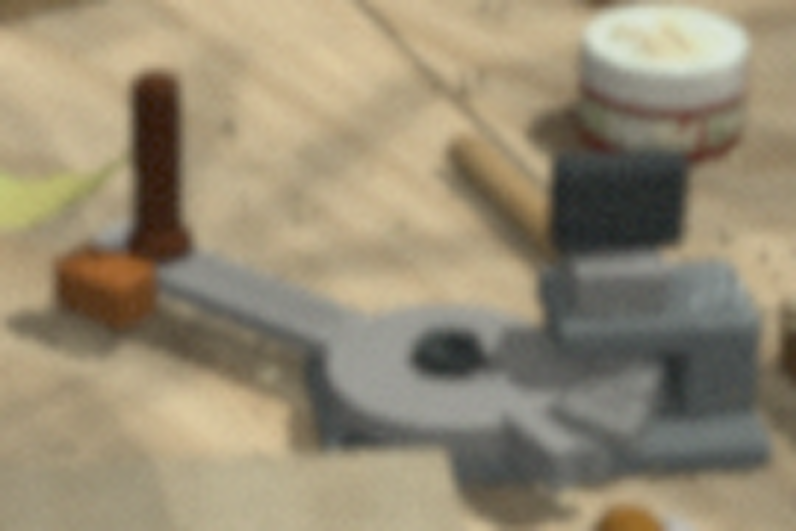

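Scene crop: post top at (137,190), bar centre at (551,167), bolt at (458,325). Side crop: post top at (156,80), bar centre at (620,202), bolt at (447,352).

```bash
cat > h.py <<'E'
import numpy as np,cv2
def cam(f):
    d=np.load(f);return d['K'],d['T']
def tri(views):
    "views: list of (K,T,uv); returns point and pixel residuals"
    A=[];P=[]
    for K,T,uv in views:
        M=K@np.linalg.inv(T)[:3];P.append(M)
        A+=[uv[0]*M[2]-M[0],uv[1]*M[2]-M[1]]
    A=np.array(A);A/=np.linalg.norm(A[:,:3],axis=1)[:,None]
    X=np.linalg.lstsq(A[:,:3],-A[:,3],rcond=None)[0]
    r=[(M@np.r_[X,1])[:2]/(M@np.r_[X,1])[2]-np.array(v[2]) for M,v in zip(P,views)]
    return X,np.round(r,1).tolist()
E
python3 - <<'E'
from h import *
A=cam('pics/scene0.npz');B=cam('pics/side0.npz')
f=lambda p,s,o:((p[0]+.5)/s-.5+o[0],(p[1]+.5)/s-.5+o[1])
for n,a,b in [('posttop',(137,190),(156,80)),('postbot',(148,325),(161,245)),('bar',(551,167),(620,202)),('barTL',(512,150),(556,157)),('barTR',(592,120),(685,155)),('bolt',(458,325),(447,352))]:
    X,r=tri([(*A,f(a,6.5,(180,140))),(*B,f(b,5.9,(190,140)))]);print(n,X.round(1),r)
E
```

```text
posttop [579.3 -68.9  93.3] [[-0.0, -0.1], [-0.0, 0.1]]
postbot [580.7 -66.2  25.8] [[-0.0, -0.0], [-0.0, 0.1]]
bar [ 699.8 -193.    83.3] [[-0.0, -0.3], [-0.1, 0.4]]
barTL [ 678.1 -186.8  100.4] [[-0.0, -0.4], [-0.2, 0.6]]
barTR [ 717.5 -202.3  101.1] [[-0.0, -0.6], [-0.2, 0.8]]
bolt [ 643.8 -181.5   30.8] [[-0.0, -0.2], [-0.1, 0.3]]
```

Run:
```python
from h import *
from cell import state
K,T=cam('pics/wrist0.npz');print(T.round(3));print(K.round(0))
p=np.array(state()['eef_pos']);print('cam-tcp',T[:3,3]-p)
for f,l in(('scene',[(166,138),(124,105),(236,118),(80,165),(0,195)]),('side',[(290,138),(238,105),(360,118)])):
    K,T=cam(f'pics/{f}0.npz');print(f,T[:3,3].round())
    for uv in l:
        d=T[:3,:3]@np.linalg.inv(K)@np.r_[uv,1];print(uv,(T[:3,3]-d*T[2,3]/d[2]).round())
```

```text
[[ 3.67000e-01  9.00000e-01  2.36000e-01  1.63333e+02]
 [ 9.30000e-01 -3.54000e-01 -9.40000e-02  6.08269e+02]
 [-1.00000e-03  2.54000e-01 -9.67000e-01  3.84967e+02]
 [ 0.00000e+00  0.00000e+00  0.00000e+00  1.00000e+00]]
[[345.   0. 255.]
 [  0. 345. 188.]
 [  0.   0.   1.]]
cam-tcp [-65.38357783  26.79217369 170.74878923]
scene [ -23. -609.  553.]
(166, 138) [812. 295.   0.]
(124, 105) [972. 706.   0.]
(236, 118) [1110.  184.    0.]
(80, 165) [516. 388.   0.]
(0, 195) [289. 429.   0.]
side [ 301. -931.  518.]
(290, 138) [860. 144.   0.]
(238, 105) [821. 439.   0.]
(360, 118) [1127.  209.    0.]
```

Emit:
arm_command(delta_pos=[[0.07,-0.115,0.006],[0.14,-0.23,0.012],[0.21,-0.345,0.018],[0.28,-0.46,0.024],[0.35,-0.575,0.03]], delta_rot=[[0,0,0],[0,0,0],[0,0,0],[0,0,0],[0,0,0]], claw=[0,0,0,0,0])

```text
t: 0.57
eef_pos: [316.7, 436.5, 222.1]
tcp_rot: [-3.141, -0.0, 2.767]
ft_force: [0.1, 0.2, 0.5]
opening: 1.001
grip_force: 0.0
```

Emit:
arm_command(delta_pos=[[0.07,-0.115,0.006],[0.14,-0.23,0.012],[0.21,-0.345,0.018],[0.28,-0.46,0.024],[0.35,-0.575,0.03]], delta_rot=[[0,0,0],[0,0,0],[0,0,0],[0,0,0],[0,0,0]], claw=[0,0,0,0,0])

```text
t: 0.98
eef_pos: [404.3, 292.6, 229.7]
tcp_rot: [3.142, -0.0, 2.767]
ft_force: [0.4, 0.1, 0.0]
opening: 0.997
grip_force: 0.0
```

Emit:
arm_command(delta_pos=[[0.07,-0.115,0.006],[0.14,-0.23,0.012],[0.21,-0.345,0.018],[0.28,-0.46,0.024],[0.35,-0.575,0.03]], delta_rot=[[0,0,0],[0,0,0],[0,0,0],[0,0,0],[0,0,0]], claw=[0,0,0,0,0])

```text
t: 1.4
eef_pos: [491.8, 148.8, 237.2]
tcp_rot: [3.142, -0.0, 2.767]
ft_force: [0.6, 0.7, 1.0]
opening: 0.997
grip_force: 0.0
```

Emit:
arm_command(delta_pos=[[0.07,-0.115,0.006],[0.14,-0.23,0.012],[0.21,-0.345,0.018],[0.28,-0.46,0.024],[0.35,-0.575,0.03]], delta_rot=[[0,0,0],[0,0,0],[0,0,0],[0,0,0],[0,0,0]], claw=[0,0,0,0,0])

```text
t: 1.82
eef_pos: [579.3, 5.0, 244.6]
tcp_rot: [3.142, -0.0, 2.767]
ft_force: [0.0, 0.3, -0.0]
opening: 1.003
grip_force: 0.0
```

Emit:
arm_command(delta_pos=[[0.07,-0.115,0.006],[0.14,-0.23,0.012],[0.21,-0.345,0.018],[0.28,-0.46,0.024],[0.32,-0.575,0.03]], delta_rot=[[0,0,0],[0,0,0],[0,0,0.05],[0,0,0.06],[0,0,0.06]], claw=[0,0,0,0,0])

```text
t: 2.23
eef_pos: [659.9, -138.7, 251.7]
tcp_rot: [3.141, -0.0, 2.862]
ft_force: [-0.2, 0.4, 0.3]
opening: 1.004
grip_force: 0.0
```

Run:
```python
from cell import *
import cv2,numpy as np
s=state();print(s['joints'],s['eef_pos'])
c=calibration('wrist')
im=read_camera('wrist');cv2.imwrite('pics/w1.png',cv2.resize(im[:,:,::-1],(800,600),interpolation=cv2.INTER_CUBIC));np.savez('pics/w1.npz',K=c['camera_matrix'],T=c['T'])
```

```text
[-3.05157267e-01  5.33442044e-01  1.37923314e+00  2.04665294e-04
  1.22917440e+00 -1.59679827e+00] [ 659.89315365 -138.71672351  251.70852664]
```

View pics/w1.png

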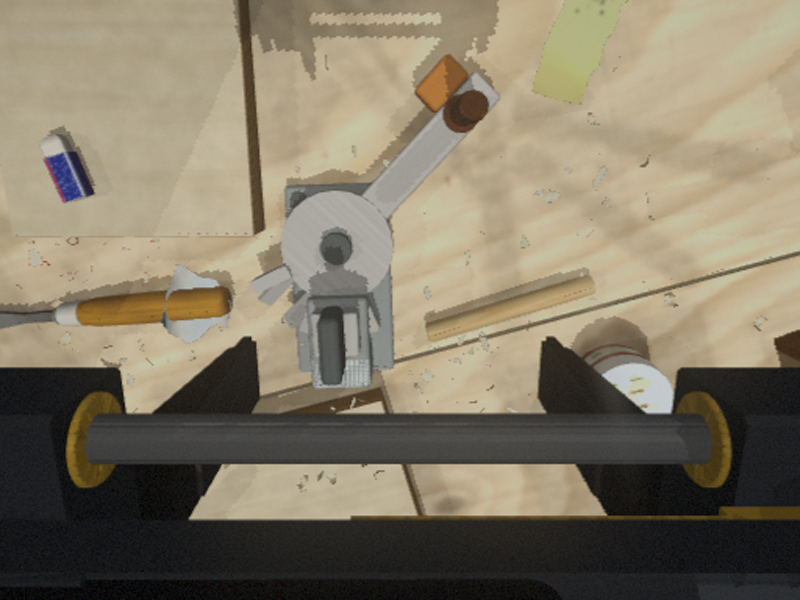

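The wrist view shows the bar top at (331,346) with its long axis nearly vertical, the bolt at (336,247) and the post top at (474,106). The board is on the left, with its edge at x≈250.

Run:
```python
from h import *
A=cam('pics/scene0.npz');B=cam('pics/side0.npz');W=cam('pics/w1.npz')
f=lambda p,s,o:((p[0]+.5)/s-.5+o[0],(p[1]+.5)/s-.5+o[1])
g=lambda p:f(p,1.5625,(0,0))
for n,a,b,w in [('posttop',(137,190),(156,80),(474,106)),('bolt',(458,325),(447,352),(336,247)),('bartop',(552,138),(620,157),(331,346))]:
    X,r=tri([(*A,f(a,6.5,(180,140))),(*B,f(b,5.9,(190,140))),(*W,g(w))]);print(n,X.round(1),r)
K,T=W
for n,uv,z in[('post',(474,106),95),('bar',(331,346),102),('barfar',(331,308),102),('barnear',(330,384),102),('bolt',(336,247),31),('baseTL',(287,186),8),('baseTR',(390,185),8),('baseBR',(393,367),8)]:
    d=T[:3,:3]@np.linalg.inv(K)@np.r_[g(uv),1];print(n,(T[:3,3]+d*(z-T[2,3])/d[2]).round(1))
```

```text
posttop [579.4 -69.1  93.3] [[0.1, -0.1], [0.0, 0.1], [0.2, -0.4]]
bolt [ 644.3 -181.1   30.5] [[-0.0, -0.2], [0.1, 0.3], [0.0, -0.3]]
bartop [ 696.9 -193.8   99.4] [[-0.4, -0.5], [-0.7, 1.0], [-0.5, 1.9]]
post [579.7 -69.6  95. ]
bar [ 694.4 -192.1  102. ]
barfar [ 670.6 -184.4  102. ]
barnear [ 718.9 -200.6  102. ]
bolt [ 644.5 -181.2   31. ]
baseTL [ 593.  -206.3    8. ]
baseTR [ 613.8 -131.3    8. ]
baseBR [ 755.9 -170.1    8. ]
```

Emit:
arm_command(delta_pos=[[0.05,-0.08,0],[0.1,-0.15,-0.06],[0.148,-0.225,-0.15],[0.148,-0.225,-0.27],[0.148,-0.225,-0.36]], delta_rot=[[0,0,0.01],[0,0,0.01],[0,0,0.01],[0,0,0.01],[0,0,0.01]], claw=[0,0,0,0,0])

```text
t: 2.7
eef_pos: [695.4, -194.3, 159.3]
tcp_rot: [3.141, -0.002, 2.875]
ft_force: [-0.2, -0.7, -1.3]
opening: 1.001
grip_force: 0.0
```

Emit:
arm_command(delta_pos=[[0,0,-0.1],[0,0,-0.2],[0,0,-0.28],[0,0,-0.34],[0,0,-0.35]], delta_rot=[[0,0,0],[0,0,0],[0,0,0],[0,0,0],[0,0,0]], claw=[0,0,0,0,0])

```text
t: 3.12
eef_pos: [694.4, -192.8, 71.2]
tcp_rot: [3.141, -0.005, 2.877]
ft_force: [0.1, 0.4, 0.3]
opening: 1.003
grip_force: 0.0
```

Run:
```python
from cell import *
import cv2,numpy as np
im=read_camera('wrist');cv2.imwrite('pics/w2.png',cv2.resize(im[:,:,::-1],(800,600),interpolation=cv2.INTER_CUBIC))
print(state()['eef_pos'],state()['ft_force'])
```

```text
[ 694.88595156 -193.01907824   72.45221458] [-0.0235139  -0.2265125   0.04168728]
```

View pics/w2.png

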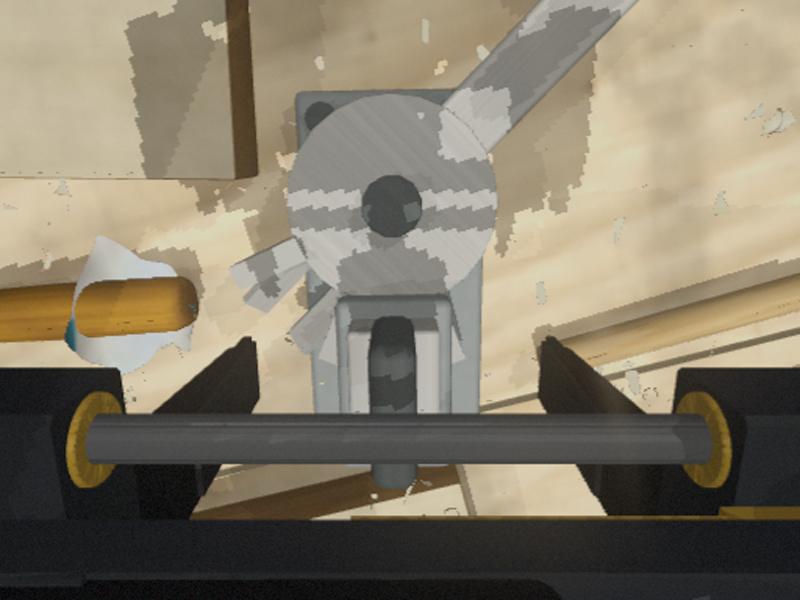

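The bar lies vertical at x≈393, midway between the fingers (about 400) and aligned with them. Closing now.

Emit:
arm_command(delta_pos=[[0,0,0],[0,0,0],[0,0,0],[0,0,0],[0,0,0]], delta_rot=[[0,0,0],[0,0,0],[0,0,0],[0,0,0],[0,0,0]], claw=[1,1,1,1,1])

```text
t: 3.58
eef_pos: [696.0, -193.4, 75.5]
tcp_rot: [-3.142, 0.001, 2.877]
ft_force: [-0.5, 0.4, -0.3]
opening: 0.701
grip_force: 0.0
```

Emit:
arm_command(delta_pos=[[0,0,0],[0,0,0],[0,0,0],[0,0,0],[0,0,0]], delta_rot=[[0,0,0],[0,0,0],[0,0,0],[0,0,0],[0,0,0]], claw=[1,1,1,1,1])

```text
t: 4.0
eef_pos: [695.8, -193.3, 74.6]
tcp_rot: [3.141, -0.0, 2.877]
ft_force: [0.4, 0.6, 1.4]
opening: 0.361
grip_force: 0.0
```

Emit:
arm_command(delta_pos=[[0,0,0],[0,0,0],[0,0,0],[0,0,0],[0,0,0]], delta_rot=[[0,0,0],[0,0,0],[0,0,0],[0,0,0],[0,0,0]], claw=[1,1,1,1,1])

```text
t: 4.42
eef_pos: [695.5, -194.3, 74.7]
tcp_rot: [-3.141, -0.0, 2.877]
ft_force: [-3.4, -4.9, 0.4]
opening: 0.146
grip_force: 30.0
```

Emit:
arm_command(delta_pos=[[0,0,0],[0,0,0.02],[0,0,0.04],[0,0,0.06],[0,0,0.08]], delta_rot=[[0,0,0],[0,0,0],[0,0,0],[0,0,0],[0,0,0]], claw=[1,1,1,1,1])

```text
t: 4.83
eef_pos: [695.3, -194.2, 93.7]
tcp_rot: [-3.141, -0.001, 2.877]
ft_force: [0.9, -5.4, -8.6]
opening: 0.15
grip_force: 30.0
```

Emit:
arm_command(delta_pos=[[0,0,0.002],[0,0,0.002],[0,0,0.002],[0,0,0.002],[0,0,0.002]], delta_rot=[[0,0,-0.05],[0,0,-0.12],[0,0,-0.19],[0,0,-0.26],[0,0,-0.33]], claw=[1,1,1,1,1])

```text
t: 5.25
eef_pos: [695.8, -193.4, 94.0]
tcp_rot: [3.141, -0.0, 2.353]
ft_force: [2.6, -0.4, -7.6]
opening: 0.144
grip_force: 30.0
```

Emit:
arm_command(delta_pos=[[0,0,0],[0,0,0],[0,0,0],[0,0,0],[0,0,0]], delta_rot=[[0,0,-0.07],[0,0,-0.14],[0,0,-0.21],[0,0,-0.28],[0,0,-0.35]], claw=[1,1,1,1,1])

```text
t: 5.67
eef_pos: [696.7, -193.0, 94.3]
tcp_rot: [3.14, -0.0, 1.803]
ft_force: [6.6, 0.2, -8.9]
opening: 0.147
grip_force: 30.0
```

Run:
```python
from cell import *
import cv2,numpy as np
im=read_camera('side')[140:230,190:325,::-1]
cv2.imwrite('pics/s3.png',cv2.resize(im,None,fx=5.9,fy=5.9,interpolation=cv2.INTER_CUBIC))
s=state();print(s['eef_pos'],s['tcp_rot'],s['ft_force'],s['moment'],s['joints'])
```

```text
[ 696.8006117  -192.94033504   94.29294294] [ 3.13940334e+00 -3.85498349e-05  1.79452391e+00] [ 7.0084285   1.04752341 -8.66907594] [ 0.04874685 -1.59057814  0.02537653] [-0.36186801  0.74761948  1.40179807  0.00148541  0.99037238 -0.58640901]
```

View pics/s3.png

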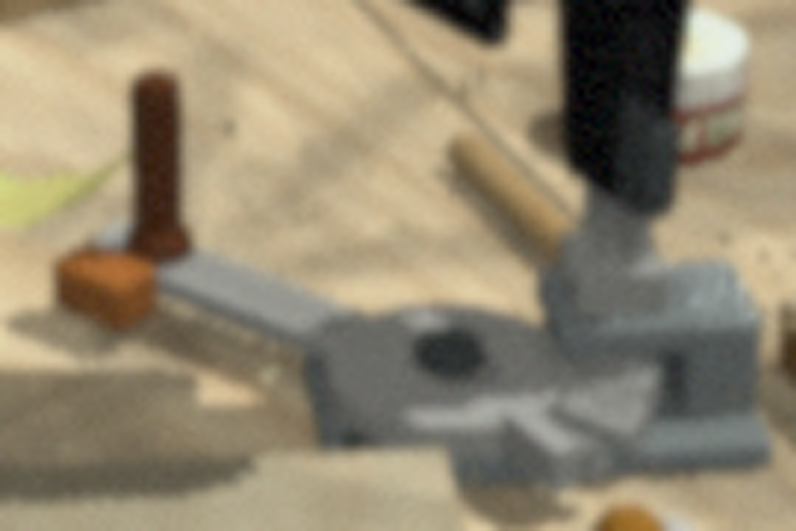

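Side view: the T-bar is raised with the blade at (610,210) turned across the cheeks, and the arm hasn't moved. Releasing.

Emit:
arm_command(delta_pos=[[0,0,-0.01],[0,0,-0.01],[0,0,-0.01],[0,0,-0.01],[0,0,-0.01]], delta_rot=[[0,0,0],[0,0,0],[0,0,0],[0,0,0],[0,0,0]], claw=[1,0,0,0,0])

```text
t: 6.13
eef_pos: [695.8, -193.4, 93.0]
tcp_rot: [3.141, 0.0, 1.809]
ft_force: [-0.3, -0.5, 0.6]
opening: 0.368
grip_force: 0.0
```

Emit:
arm_command(delta_pos=[[0,0,0],[0,0,0],[0,0,0],[0,0,0.05],[0,0,0.1]], delta_rot=[[0,0,0],[0,0,0],[0,0,0],[0,0,0],[0,0,0]], claw=[0,0,0,0,0])

```text
t: 6.55
eef_pos: [695.6, -193.3, 118.2]
tcp_rot: [-3.141, -0.001, 1.809]
ft_force: [-0.3, 0.4, -0.1]
opening: 0.721
grip_force: 0.0
```

Emit:
arm_command(delta_pos=[[0,0,0.05],[0,0,0.1],[0,0,0.15],[0,0,0.2],[0,0,0.2]], delta_rot=[[0,0,0],[0,0,0],[0,0,0],[0,0,0],[0,0,0]], claw=[0,0,0,0,0])

```text
t: 6.97
eef_pos: [696.7, -193.7, 171.4]
tcp_rot: [3.138, 0.003, 1.809]
ft_force: [0.0, -0.0, -0.3]
opening: 0.996
grip_force: 0.0
```

Run:
```python
from cell import *
import cv2,numpy as np
im=read_camera('side')[120:230,190:325,::-1]
cv2.imwrite('pics/s4.png',cv2.resize(im,None,fx=5,fy=5,interpolation=cv2.INTER_CUBIC))
s=state();print(s['eef_pos'],s['tcp_rot'],s['ft_force'])
```

```text
[ 696.31514802 -193.52792549  169.62400864] [3.13911861e+00 1.63381376e-03 1.80864955e+00] [ 0.55128323  0.02607833 -0.19902786]
```

View pics/s4.png

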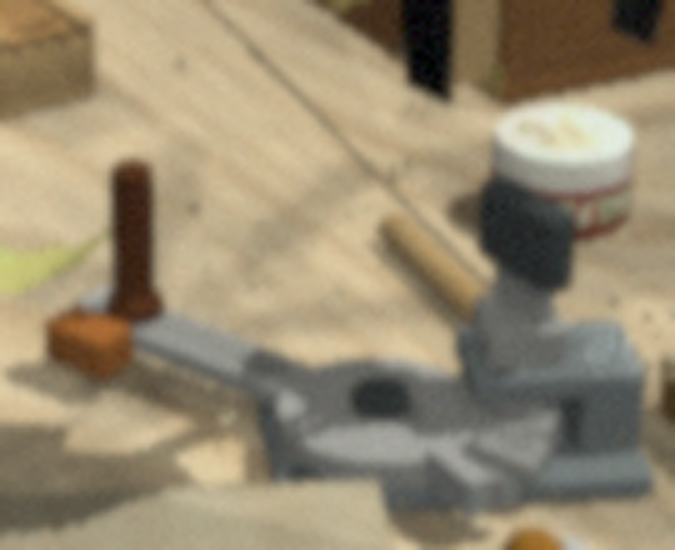

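The T-bar stays up with its blade across the cheeks at (525,260), and the arm is still in place. On to the post.

Emit:
arm_command(delta_pos=[[-0.09,0.1,0],[-0.19,0.2,0],[-0.29,0.3,0],[-0.39,0.41,0],[-0.466,0.496,0]], delta_rot=[[0,0,0],[0,0,0],[0,0,0],[0,0,0],[0,0,0]], claw=[0,0,0,0,0])

```text
t: 7.43
eef_pos: [576.9, -67.7, 167.0]
tcp_rot: [-3.14, -0.001, 1.809]
ft_force: [0.7, 0.4, 0.7]
opening: 0.996
grip_force: 0.0
```

Emit:
arm_command(delta_pos=[[0,0,-0.05],[0,0,-0.16],[0,0,-0.27],[0,0,-0.38],[0,0,-0.44]], delta_rot=[[0,0,0],[0,0,0],[0,0,0],[0,0,0],[0,0,0]], claw=[0,0,0,0,0])

```text
t: 7.85
eef_pos: [577.9, -69.0, 54.6]
tcp_rot: [-3.138, -0.002, 1.809]
ft_force: [0.6, -0.4, 0.3]
opening: 1.0
grip_force: 0.0
```

Emit:
arm_command(delta_pos=[[0,0,0],[0,0,0],[0,0,0],[0,0,0],[0,0,0]], delta_rot=[[0,0,0],[0,0,0],[0,0,0],[0,0,0],[0,0,0]], claw=[1,1,1,1,1])

```text
t: 8.27
eef_pos: [579.8, -69.5, 58.8]
tcp_rot: [3.14, 0.001, 1.809]
ft_force: [0.3, -0.4, 0.4]
opening: 0.705
grip_force: 0.0
```

Emit:
arm_command(delta_pos=[[0,0,0],[0,0,0],[0,0,0],[0,0,0],[0,0,0]], delta_rot=[[0,0,0],[0,0,0],[0,0,0],[0,0,0],[0,0,0]], claw=[1,1,1,1,1])

```text
t: 8.68
eef_pos: [579.3, -69.4, 57.7]
tcp_rot: [3.141, 0.0, 1.809]
ft_force: [0.1, 0.7, -1.1]
opening: 0.355
grip_force: 0.0
```

Emit:
arm_command(delta_pos=[[0,0,0],[0,0,0],[0,0,0],[0,0,0],[0,0,0]], delta_rot=[[0,0,0],[0,0,0],[0,0,0],[0,0,0],[0,0,0]], claw=[1,1,1,1,1])

```text
t: 9.1
eef_pos: [579.3, -69.3, 57.6]
tcp_rot: [-3.142, -0.0, 1.809]
ft_force: [-0.6, 0.4, 0.0]
opening: 0.188
grip_force: 30.0
```

Emit:
arm_command(delta_pos=[[-0.034,-0.022,0],[-0.067,-0.046,0],[-0.097,-0.073,0],[-0.125,-0.102,0],[-0.151,-0.134,0]], delta_rot=[[0,0,0.05],[0,0,0.1],[0,0,0.15],[0,0,0.2],[0,0,0.25]], claw=[1,1,1,1,1])

```text
t: 9.52
eef_pos: [541.0, -103.0, 57.6]
tcp_rot: [-3.142, -0.0, 2.205]
ft_force: [-0.1, -0.3, -0.6]
opening: 0.193
grip_force: 30.0
```

Emit:
arm_command(delta_pos=[[-0.023,-0.033,0],[-0.044,-0.068,0],[-0.062,-0.105,0],[-0.077,-0.142,0],[-0.088,-0.178,0]], delta_rot=[[0,0,0.05],[0,0,0.1],[0,0,0.15],[0,0,0.2],[0,0,0.25]], claw=[1,1,1,1,1])

```text
t: 9.93
eef_pos: [518.9, -147.7, 57.6]
tcp_rot: [-3.142, -0.001, 2.598]
ft_force: [-0.2, 0.3, 0.2]
opening: 0.192
grip_force: 30.0
```

Emit:
arm_command(delta_pos=[[0,0,0],[0,0,0],[0,0,0],[0,0,0],[0,0,0]], delta_rot=[[0,0,0],[0,0,0],[0,0,0],[0,0,0],[0,0,0]], claw=[1,1,1,1,1])

```text
t: 10.35
eef_pos: [519.2, -146.8, 57.6]
tcp_rot: [-3.141, -0.001, 2.593]
ft_force: [-4.5, -0.1, 2.3]
opening: 0.191
grip_force: 30.0
```

Emit:
arm_command(delta_pos=[[0,0,0],[0,0,0],[0,0,0],[0,0,0],[0,0,0]], delta_rot=[[0,0,0],[0,0,0],[0,0,0],[0,0,0],[0,0,0]], claw=[0,0,0,0,0])

```text
t: 10.77
eef_pos: [519.8, -147.3, 57.7]
tcp_rot: [3.141, 0.0, 2.594]
ft_force: [-0.4, -0.5, -1.1]
opening: 0.487
grip_force: 0.0
```

Emit:
arm_command(delta_pos=[[0,0,0.05],[0,0,0.15],[0,0,0.25],[0,0,0.36],[0,0,0.44]], delta_rot=[[0,0,0],[0,0,0],[0,0,0],[0,0,0],[0,0,0]], claw=[0,0,0,0,0])

```text
t: 11.18
eef_pos: [519.9, -147.4, 169.8]
tcp_rot: [3.141, 0.002, 2.594]
ft_force: [-0.2, -0.6, 0.5]
opening: 0.833
grip_force: 0.0
```

Run:
```python
from cell import *
import cv2,numpy as np
c=calibration('wrist');np.savez('pics/w5.npz',K=c['camera_matrix'],T=c['T'])
im=read_camera('wrist');cv2.imwrite('pics/w5.png',im[:,:,::-1])
a=read_camera('scene')[140:220,180:300,::-1];b=read_camera('side')[130:220,190:325,::-1]
cv2.imwrite('pics/m5.png',np.hstack([cv2.resize(a,(400,267),interpolation=2),cv2.resize(b,(400,267),interpolation=2)]))
s=state();print(s['eef_pos'],s['tcp_rot'],s['ft_force'],s['joints'])
```

```text
[ 520.08226531 -147.54672115  168.87557178] [3.14104215e+00 3.11198850e-03 2.59396483e+00] [-0.23737814  0.0853956  -0.97725789] [-3.98681176e-01  4.24872409e-01  1.82128771e+00  1.06106833e-04
  8.92273308e-01 -1.42191700e+00]
```

View pics/m5.png

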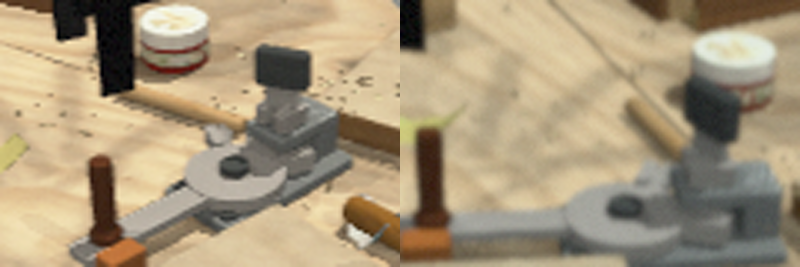

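The arm now points away from the plunger and the T-bar is still up: scene crop (285,65), post at (100,200). Next I regrasp the bar.

Emit:
arm_command(delta_pos=[[0.14,-0.036,0],[0.28,-0.073,0],[0.42,-0.11,0],[0.56,-0.147,0],[0.704,-0.184,0]], delta_rot=[[0,0,-0.07],[0,0,-0.14],[0,0,-0.21],[0,0,-0.28],[0,0,-0.35]], claw=[0,0,0,0,0])

```text
t: 11.75
eef_pos: [696.6, -193.6, 165.7]
tcp_rot: [-3.14, -0.002, 2.039]
ft_force: [-0.3, -0.9, 0.8]
opening: 1.001
grip_force: 0.0
```

Emit:
arm_command(delta_pos=[[0,0,0],[0,0,0],[0,0,0],[0,0,-0.05],[0,0,-0.12]], delta_rot=[[0,0,-0.07],[0,0,-0.14],[0,0,-0.15],[0,0,-0.15],[0,0,-0.15]], claw=[0,0,0,0,0])

```text
t: 12.17
eef_pos: [695.7, -193.4, 137.4]
tcp_rot: [3.14, 0.001, 1.812]
ft_force: [-0.5, 0.0, -1.7]
opening: 1.0
grip_force: 0.0
```

Emit:
arm_command(delta_pos=[[0,0,-0.08],[0,0,-0.15],[0,0,-0.19],[0,0,-0.19],[0,0,-0.19]], delta_rot=[[0,0,0],[0,0,0],[0,0,0],[0,0,0],[0,0,0]], claw=[0,0,0,0,0])

```text
t: 12.58
eef_pos: [695.3, -193.3, 89.6]
tcp_rot: [-3.141, -0.0, 1.81]
ft_force: [1.0, -0.3, 0.4]
opening: 0.997
grip_force: 0.0
```

Emit:
arm_command(delta_pos=[[0,0,0],[0,0,0],[0,0,0],[0,0,0],[0,0,0]], delta_rot=[[0,0,0],[0,0,0],[0,0,0],[0,0,0],[0,0,0]], claw=[1,1,1,1,1])

```text
t: 13.0
eef_pos: [695.6, -193.4, 90.7]
tcp_rot: [3.141, 0.0, 1.809]
ft_force: [0.1, -0.1, -0.1]
opening: 0.707
grip_force: 0.0
```

Emit:
arm_command(delta_pos=[[0,0,0],[0,0,0],[0,0,0],[0,0,0],[0,0,0]], delta_rot=[[0,0,0],[0,0,0],[0,0,0],[0,0,0],[0,0,0]], claw=[1,1,1,1,1])

```text
t: 13.42
eef_pos: [695.5, -193.4, 90.1]
tcp_rot: [3.142, -0.0, 1.809]
ft_force: [0.8, -0.6, 0.2]
opening: 0.357
grip_force: 0.0
```

Emit:
arm_command(delta_pos=[[0,0,0],[0,0,0],[0,0,0],[0,0,0],[0,0,0.004]], delta_rot=[[0,0,0],[0,0,0],[0,0,0],[0,0,0],[0,0,0]], claw=[1,1,1,1,1])

```text
t: 13.83
eef_pos: [696.4, -193.1, 90.7]
tcp_rot: [3.139, 0.0, 1.808]
ft_force: [7.8, 0.4, -8.5]
opening: 0.146
grip_force: 29.9
```

Emit:
arm_command(delta_pos=[[0,0,0],[0,0,0],[0,0,0],[0,0,0],[0,0,0]], delta_rot=[[0,0,0.06],[0,0,0.13],[0,0,0.2],[0,0,0.27],[0,0,0.34]], claw=[1,1,1,1,1])

```text
t: 14.25
eef_pos: [695.7, -193.6, 90.3]
tcp_rot: [-3.142, 0.0, 2.348]
ft_force: [2.8, -2.8, -7.4]
opening: 0.146
grip_force: 30.0
```

Emit:
arm_command(delta_pos=[[0,0,0],[0,0,0],[0,0,0],[0,0,0],[0,0,0]], delta_rot=[[0,0,0.07],[0,0,0.14],[0,0,0.21],[0,0,0.28],[0,0,0.34]], claw=[1,1,1,1,1])

```text
t: 14.67
eef_pos: [695.2, -194.4, 90.2]
tcp_rot: [-3.14, -0.0, 2.882]
ft_force: [1.3, -6.2, -8.3]
opening: 0.143
grip_force: 30.0
```

Emit:
arm_command(delta_pos=[[0,0,0],[0,0,-0.01],[0,0,-0.02],[0,0,-0.03],[0,0,-0.04]], delta_rot=[[0,0,0],[0,0,0],[0,0,0],[0,0,0],[0,0,0]], claw=[1,1,1,1,1])

```text
t: 15.08
eef_pos: [695.3, -194.4, 80.2]
tcp_rot: [-3.14, -0.0, 2.877]
ft_force: [1.3, -5.7, -6.4]
opening: 0.147
grip_force: 30.0
```

Emit:
arm_command(delta_pos=[[0,0,-0.01],[0,0,-0.02],[0,0,-0.02],[0,0,-0.02],[0,0,-0.02]], delta_rot=[[0,0,0],[0,0,0],[0,0,0],[0,0,0],[0,0,0]], claw=[1,1,1,0,0])

```text
t: 15.5
eef_pos: [695.5, -193.4, 76.1]
tcp_rot: [3.141, -0.0, 2.876]
ft_force: [0.0, -0.0, -0.3]
opening: 0.235
grip_force: 0.0
```

Emit:
arm_command(delta_pos=[[0,0,0],[0,0,0],[0,0,0],[0,0,0],[0,0,0]], delta_rot=[[0,0,0],[0,0,0],[0,0,0],[0,0,0],[0,0,0]], claw=[0,0,0,0,0])

```text
t: 15.92
eef_pos: [695.6, -193.3, 76.3]
tcp_rot: [3.141, 0.0, 2.877]
ft_force: [0.4, 0.9, 0.1]
opening: 0.578
grip_force: 0.0
```

Emit:
arm_command(delta_pos=[[0,0,0.03],[0,0,0.1],[0,0,0.2],[0,0,0.3],[0,0,0.4]], delta_rot=[[0,0,0],[0,0,0],[0,0,0],[0,0,0],[0,0,0]], claw=[0,0,0,0,0])

```text
t: 16.33
eef_pos: [695.4, -193.3, 177.8]
tcp_rot: [3.142, 0.0, 2.877]
ft_force: [-0.6, 0.7, -0.1]
opening: 0.932
grip_force: 0.0
```

Run:
```python
from cell import *
import cv2,numpy as np
a=read_camera('scene')[140:230,180:300,::-1];b=read_camera('side')[140:230,190:310,::-1]
cv2.imwrite('pics/m6.png',np.hstack([cv2.resize(a,(400,300),interpolation=2),cv2.resize(b,(400,300),interpolation=2)]))
s=state();print(s['eef_pos'],s['ft_force'],s['opening'])
```

```text
[ 697.09317118 -193.85502831  181.55721972] [ 0.38881037 -0.41938848  0.00368881] 0.9868432904570729
```

View pics/m6.png

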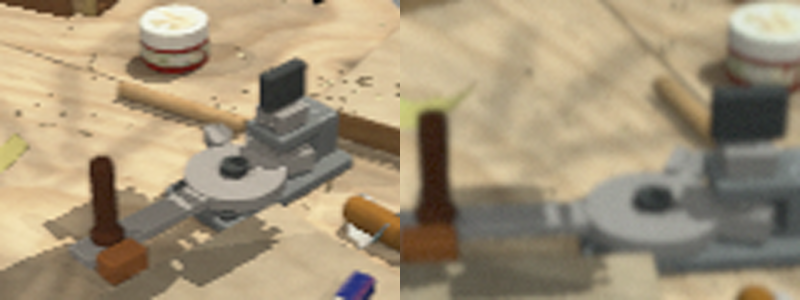

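Scene crop: the bar's top-left corner is at (260,80), which gives source pixel (258,164). That matches the locked start position, and the arm points away from the plunger. I'll confirm numerically, then hand in.

Run:
```python
from cell import *
import cv2,numpy as np
ok=True
for n,(r,c) in {'scene':((155,175),(255,275)),'side':((163,183),(281,309))}.items():
    a=cv2.imread(f'pics/{n}0.png')[r[0]:r[1],c[0]:c[1]];b=read_camera(n)[r[0]-6:r[1]+6,c[0]-6:c[1]+6,::-1]
    _,m,_,l=cv2.minMaxLoc(cv2.matchTemplate(np.ascontiguousarray(b),a,cv2.TM_CCOEFF_NORMED));print(n,round(m,3),l[0]-6,l[1]-6)
    ok&=m>.8 and max(abs(l[0]-6),abs(l[1]-6))<=1
if ok: print(job_done())
```

```text
scene 0.999 0 0
side 0.996 0 0
the job is handed in; nothing more can be done
None
```

The swing stop is at the work board with its arm pointing straight away from the plunger and the T-bar back down in its slot; I handed the job in at about 16.5 s without seeing the judge's result, and the robot never touched the board.

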